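Reset the filter counter on a countertop water filter with the reset pin

ROBOT

A 7-joint arm with a two-finger parallel gripper is mounted at the origin on the work surface. World frame = base frame: x ahead of the robot, y to its left, z up, the work surface at z = 0. Lengths are in m, angles in rad, forces in N, time in s.
With the tool pointing down it reaches from about 0.425 to 0.925 m from the base axis. Payload 6.8 kg.
Tool frame: the origin (TCP) lies between the finger pads; the fingertips stand r.tip_reach ahead of it and the grasp point (between the pads) lies 11 mm behind it (r.tip_reach is the distance from the TCP to the fingertips, in m); z points along the fingers, y is the direction in which the jaws open and shut (so a half turn about z gives the same grasp; the last joint's range is limited). The gripper opens to 85 mm and grips with 20 to 120 N. Pads are 22 mm wide; open, the fingers measure 114 mm over their backs; the gripper's body (76 mm by 85 mm) begins 54 mm behind the grasp point. The pads swing forward as they close: fully open they stand 13 mm farther back than shut.
Start: joints at [-1.306, 0.477, 0.022, 1.555, -0.011, 1.109, -0.083], TCP at [0.246, 0.629, 0.239] pointing down, gripper open.
Joint ranges: [-2.96, 2.96], [-0.34, 2.1], [-1.41, 1.46], [0.24, 2.44], [-1.37, 4.51], [0.17, 1.92], [-2.96, 2.96]. Speed limits (rad/s): [2.39, 2.39, 3.14, 3.14, 3.14, 3.14, 3.14].

INTERFACE

Orientations are given as a rotation vector (axis times angle).
In Python, from bench import r, eyes, spotter gives the robot as it stands.
- The arm moves only by the tool carry_out, never from a script. Its argument "series" is text: rows parted by semicolons, each of 5 numbers parted by spaces: the shift along the tool's x, y, z in cm, then the turn about the tool's z in rad, then the opening, from 0 (shut) to 1 (fully open). In form: x y z yaw gripper; .... A call has 1 to 8 rows; each row shifts and turns the commanded pose from where the row before left it, along the tool's axes as they then stand; what a row does not reach is not made up. A row lasts 1/8 s, in which the tool goes at most 62.5 mm and 10.7 degrees, less where a joint would pass 70% of its speed; a pose out of reach is approached as far as the arm can. A call with a gripper value outside its range is refused whole. The fingers move at their own pace and stop on an object; "grip_force" is the grip in N (left out, the last holds). Time passes only in rows, so rows that do not move let the fingers close. It gives the time, the measured TCP pose, the force and the opening at its end, in the units of the state.
- r.get_obs(): the state, without advancing time (a new reading comes with each control period).
- eyes.grab_frame(name): name is "side" or "top" or "wrist"; returns a dict with "color" (420x560x3 uint8, blue, green, red), "intrinsics" (3x3 intrinsics, pixels), "R" (3x3) and "t" (3): a world point X has camera coordinates R X + t; the wrist camera has in their place "T_tool_cam" (4x4, takes a point from camera to tool coordinates, whose origin is the TCP and whose axes are the flange's). Camera axes: x right, y down, z forward; pixel columns grow to the right and rows downward; lengths in m; the calibration is good to about 2 mm. A picture is of the moment at which its call begins: read the wrist's pose just before it. There is no depth.
- r.hand_in(): hands the job in, once; it reports no verdict.
Trained networks look in a picture, given as the dict that the camera call returned (one of the last four; its "shot" number tells which), for a name from the list of things; names that differ only in an ending like _2 or _b are one class to them, and where a whole thing is asked for, a point or a joint stands for the part that bears it (a point fixed in the world has none). Each returns a list of dicts, best first, with "confidence" (0 to 1); they miss things now and then, are a little off and sometimes report something else, mostly with a low value. They report only what shows in the picture. A call takes as long as a camera call. They do not tell look-alikes from the thing itself.
- spotter.search_frame(picture, query): "uv" ([column, row] in pixels, amid what is visible of it).
- spotter.trace(picture, query): "pixels" (420x560 bool, what is visible of it) and "uv" ([column, row] in pixels, amid what is visible of it).
- spotter.mark_of(picture, query): "uv" ([column, row] in pixels: a listed point, or the origin of a listed thing).
The state is a dict: "clock": time; "joints": joint angles; "qvel": joint speeds; "tau": joint torques, N m; "tcp_pos": TCP position; "orientation": TCP orientation; "contact_force": force on the tool from outside, world axes, zero at the start; "moment": the same for the moment, N m; "grip_width": finger opening in m.
Only numpy, scipy, OpenCV 4.12 (cv2) and the standard library are available. Lean on these libraries where they do the work, as an engineer would, in place of code of your own. Each camera call takes 0.05 s, during which the arm holds its last target.

TASK

The cartridge of the water filter with the small round cap has just been changed. Take the reset pin out of its stand, use its tip to press that filter's recessed reset button all the way down, then put the pin back in its stand, upright and fully down. Do not press the reset button of the other filter (the one with the wide cap), and do not knock over the jar, the bottle or the mug.

Things in the scene. Friction and masses are not known exactly. Their poses are not given: they have to be found in the camera images.
- pin_grip (a point): The reset pin, loose, about 0.06 kg, 125 mm long, starts upright, tip down, in its stand: steel shaft 8 mm in diameter and 45 mm long with a round tip, above it a wooden collar 40 mm in diameter and 6 mm thick, then a round wooden handle 20 mm in diameter and 74 mm long. This point: on the axis, half-way up the handle, 88 mm above the tip, 37 mm above the collar. z runs from tip to handle.
- pin_tip (a point): The lowest point of the pin's round tip, on its axis (hidden in the stand at the start). Same axes as pin_grip.
- stand_top (a point): The pin's stand, a fixed dark wooden block 60 x 60 mm, 50 mm high, with one vertical round hole 28 mm in diameter and 48 mm deep in its middle. This point: centre of the hole's mouth, level with the block's top; z is up. When home, the pin's collar lies flat on the block's top, its tip 45 mm below this point.
- button_small (a point): The button to press: centre of its top face (moves with it), z up. A black disc, 25 mm in diameter, in a vertical round well, 28 mm in diameter, in the top of the filter with the SMALL cap, near the end nearer the robot; at rest it lies 15 mm below the box's top. The grey round cap, 40 mm in diameter, is centred 77 mm from the button along this point's +x axis.
- reset_small (a joint): Travel in m of the button to press: 0 at rest, 0.006 fully down. A spring returns it; it starts to move at about 1.2 N and takes 4 N to be fully down, where it meets a hard stop.
- button_large (a point): The same point of the other filter, not to be pressed; its cap is 84 mm in diameter. Either filter may stand on the left. Both are fixed white boxes 160 mm long (along x), 120 mm wide, 50 mm high; the cap stands 12 mm proud of the top, with a bar 3.5 mm higher. A small flat grey display lies beside each well.
- reset_large (a joint): Travel in m of the other filter's button: 0 at rest, 0.006 fully down.
- jar: A loose brown glass jar, 50 mm diameter, 75 mm high, a bystander. Origin at the centre of its underside, z up.
- bottle: A loose dark blue bottle, 56 mm diameter, 110 mm high, a bystander. Origin at the centre of its underside, z up.
- mug: A loose white mug, 76 mm diameter, 85 mm high, its handle on its own +y side, a bystander. Origin at the centre of its underside, z up.
Not all that is in view belongs to the job. Leave any orange or yellow look-alike of the part that bears button_large alone.

How it is judged:
On the way:
1. the button of the small-capped filter is pressed down (4 of its 6 mm or more) by the pin's tip (value of joint reset_small above 0.004 m and distance between pin_tip and button_small below 0.014 m), for 0.1 s.
At the end, for the whole second after the job is handed in: The pin stands in its stand again: tip in the hole, within 14 mm of the hole's axis and at least 39 mm below its mouth (45 mm is home), within 10 degrees of upright, at rest; both reset buttons are up again (within 1 mm) (horizontal distance between pin_tip and stand_top below 0.014 m and z of pin_tip in the frame of stand_top below -0.039 m and angle between pin_tip's own z axis and vertical below 0.17 rad and value of joint each of reset_small, reset_large below 0.001 m); the robot touches nothing.
It fails at once if the reset button of the wide-capped filter is pressed by more than 3 mm (value of joint reset_large above 0.003 m).
It fails at once if the jar, the bottle or the mug is knocked over (tilted more than about 30 degrees) (angle between any of jar, bottle, mug's own z axis and vertical above 0.5 rad).
It also fails if it takes over 48 s, if anything falls off the work surface, if the arm or the gripper's body presses on something with over 40 N, if the wrist force passes 120 N, or if a joint passes its speed limit or range.

## Working session

There is one attempt and no reset: what is moved stays moved. The work goes in short steps, Python scripts to look and compute and a tool call to move; the robot and the scene stay as the last step left them, time stands still between calls to the robot, and variables do not carry over. Pictures are saved under pics/ and viewed, and the job is handed in when it is done.

Besides the shell and the picture viewer there is one more tool, called after "Call:" as a command line: name --argument value ..., lists and objects as JSON in quotes. carry_out: Moves the arm, as the interface text tells. Its arguments: {"type":"object","properties":{"series":{"type":"string"},"grip_force":{"type":"number"}},"required":["series"]}

```bash
mkdir -p pics; ls; cat > h.py <<'E'
from bench import r, eyes, spotter
import numpy as np, cv2
from scipy.spatial.transform import Rotation as Rot
def ray(p,uv,obs=None):
    K=np.array(p["intrinsics"]);d=np.linalg.inv(K)@np.array([uv[0],uv[1],1.0])
    if "R" in p:
        R=np.array(p["R"]);t=np.array(p["t"]);return -R.T@t,R.T@d
    T=np.array(p["T_tool_cam"]);Rw=Rot.from_rotvec(obs["orientation"]).as_matrix()
    return Rw@T[:3,3]+np.array(obs["tcp_pos"]),Rw@T[:3,:3]@d
def atz(p,uv,z,obs=None):
    c,d=ray(p,uv,obs);return c+d*(z-c[2])/d[2]
def proj(p,X,obs=None):
    K=np.array(p["intrinsics"]);X=np.array(X,float)
    if "R" in p: c=np.array(p["R"])@X+np.array(p["t"])
    else:
        T=np.array(p["T_tool_cam"]);Rw=Rot.from_rotvec(obs["orientation"]).as_matrix()
        c=T[:3,:3].T@(Rw.T@(X-np.array(obs["tcp_pos"]))-T[:3,3])
    q=K@c;return q[:2]/q[2]
def tri(rays):
    A=np.zeros((3,3));b=np.zeros(3)
    for c,d in rays:
        d=d/np.linalg.norm(d);M=np.eye(3)-np.outer(d,d);A+=M;b+=M@c
    return np.linalg.solve(A,b)
E
python3 - <<'E'
from h import *
o=r.get_obs();print({k:np.round(v,3) for k,v in o.items()}, r.tip_reach)
for n in ["side","top","wrist"]:
    p=eyes.grab_frame(n);cv2.imwrite(f"pics/{n}0.png",p["color"])
    for q in ["pin_grip","pin_tip","stand_top","button_small","button_large","jar","bottle","mug"]:
        try: print(n,q,[(np.round(x["uv"],1).tolist(),round(x["confidence"],2)) for x in spotter.mark_of(p,q)][:4])
        except Exception as e: print(n,q,e)
    if n!="wrist": print(np.round(-np.array(p["R"]).T@p["t"],3))
E
```

```text
pics
{'clock': np.float64(0.0), 'joints': array([-1.306,  0.478,  0.022,  1.556, -0.011,  1.109, -0.083]), 'qvel': array([-0.001,  0.   ,  0.003,  0.001,  0.   ,  0.001,  0.002]), 'tau': array([ 0.0000e+00, -5.9645e+01,  1.6080e+00, -2.8119e+01,  1.2000e-02,
        9.0000e-03,  0.0000e+00]), 'tcp_pos': array([0.246, 0.628, 0.238]), 'orientation': array([-5.820e-01, -3.087e+00,  3.000e-03]), 'contact_force': array([-0.035, -0.17 ,  0.237]), 'moment': array([-0.02 ,  0.011, -0.072]), 'grip_width': np.float64(0.086)} 0.008
side pin_grip [([361.5, 368.2], 0.66)]
side pin_tip [([351.7, 381.9], 0.8)]
side stand_top [([356.1, 374.3], 0.79)]
side button_small [([309.9, 284.1], 0.48)]
side button_large [([230.1, 315.9], 0.56), ([189.6, 248.8], 0.43)]
side jar [([412.3, 324.1], 0.65)]
side bottle []
side mug [([228.8, 182.4], 0.96)]
[ 0.229 -0.582  0.991]
top pin_grip [([418.9, 216.4], 0.64)]
top pin_tip []
top stand_top [([417.9, 217.9], 0.5)]
top button_small [([336.8, 210.8], 0.59)]
top button_large [([328.8, 283.2], 0.53), ([253.7, 291.4], 0.48), ([127.4, 279.8], 0.48), ([237.2, 215.7], 0.41)]
top jar [([390.4, 159.1], 0.58)]
top bottle [([299.8, 144.2], 0.84)]
top mug [([192.0, 225.6], 0.82)]
[0.287 0.098 1.348]
wrist pin_grip []
wrist pin_tip []
wrist stand_top []
wrist button_small []
wrist button_large [([260.6, 239.2], 0.6)]
wrist jar []
wrist bottle []
wrist mug []
```

View pics/side0.png

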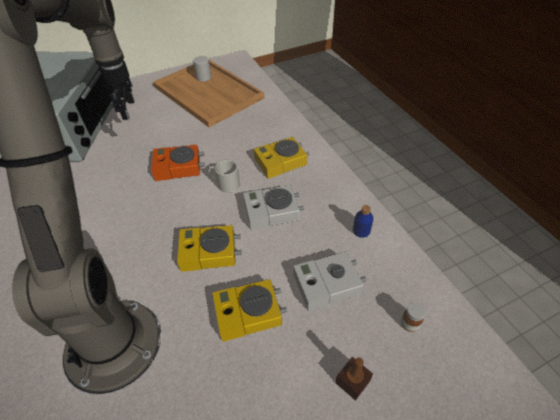

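View pics/top0.png

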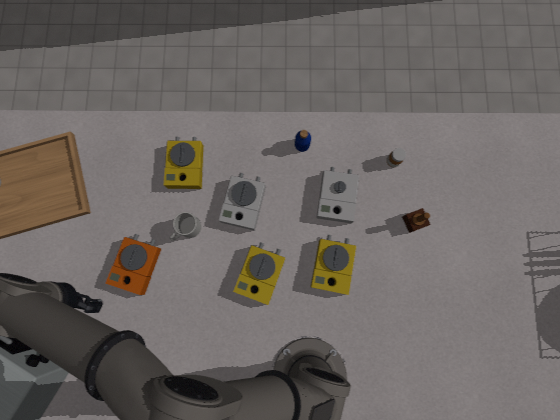

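View pics/wrist0.png

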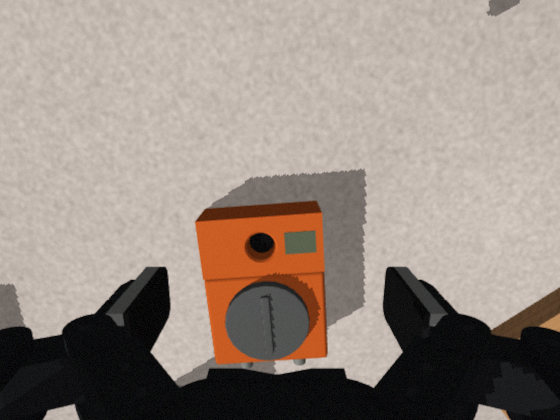

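The side view shows the small-cap white filter's well at about (311,296) and the stand at about (355,375). In the top view they are at (337,210) and (417,219).

Look-alikes in the top view:
- White wide-cap filter, well (239,216): not to be pressed.
- Yellow filters, wells (183,177), (254,290) and (328,283).
- Orange filter, well (127,280).

My choice is the white box with the small cap, at (337,210). Next I'll check it in a close crop and triangulate.

```bash
python3 - <<'E'
from h import *
P={n:eyes.grab_frame(n) for n in ["side","top"]}
a=cv2.resize(P["top"]["color"][150:245,310:440],None,fx=5,fy=5,interpolation=cv2.INTER_CUBIC)
b=cv2.resize(P["side"]["color"][240:405,285:435],None,fx=3,fy=3,interpolation=cv2.INTER_CUBIC)
cv2.imwrite("pics/c1.png",a);cv2.imwrite("pics/c2.png",b)
for q in ["pin_grip","pin_tip","stand_top","button_small","button_large","jar","bottle","mug"]:
    for x in spotter.mark_of(P["side"],q):
        for y in spotter.mark_of(P["top"],q):
            r1=ray(P["side"],x["uv"]);r2=ray(P["top"],y["uv"]);X=tri([r1,r2])
            e=np.abs(proj(P["side"],X)-x["uv"]).max()
            if e<5: print(q,np.round(x["uv"]),np.round(y["uv"]),np.round(X,3),round(e,1),round(x["confidence"],2))
# table points by top
for q,z,u in [("small",.035,(337,210)),("large",.035,(239,216)),("stand",.05,(417,219)),("cap",.06,(339,187)),("jar",0.0,(393,160))]:
    print(q,np.round(atz(P["top"],u,z),3))
E
```

```text
pin_grip [360. 367.] [423. 216.] [ 0.504 -0.357  0.095] 0.6 0.56
stand_top [354. 374.] [420. 217.] [ 0.499 -0.357  0.062] 1.8 0.92
button_small [312. 285.] [335. 212.] [ 0.529 -0.089  0.023] 1.3 0.5
button_large [190. 251.] [128. 281.] [ 0.292  0.976 -1.001] 1.0 0.57
button_large [190. 251.] [253. 291.] [0.261 0.184 0.012] 0.7 0.57
button_large [227. 316.] [331. 281.] [ 0.292 -0.072  0.024] 0.8 0.47
jar [410. 320.] [392. 157.] [ 0.721 -0.292  0.007] 1.0 0.7
bottle [364. 233.] [303. 145.] [ 0.777  0.018 -0.01 ] 1.4 0.82
mug [230. 183.] [187. 230.] [0.469 0.412 0.003] 2.3 0.65
small [ 0.529 -0.093  0.035]
large [0.505 0.235 0.035]
stand [ 0.499 -0.352  0.05 ]
cap [ 0.602 -0.097  0.06 ]
jar [ 0.716 -0.297  0.   ]
```

View pics/c1.png

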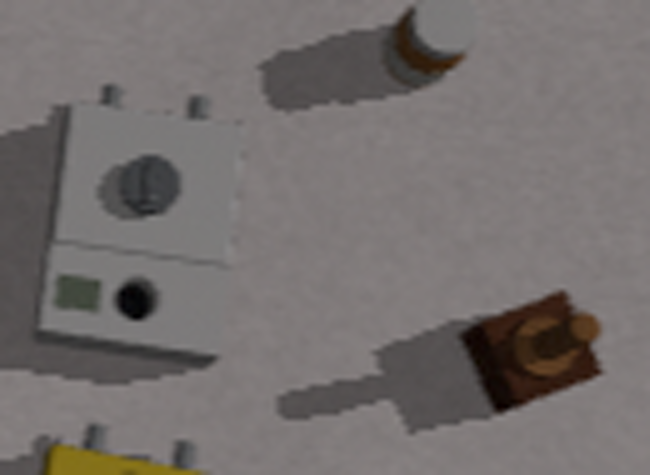

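View pics/c2.png

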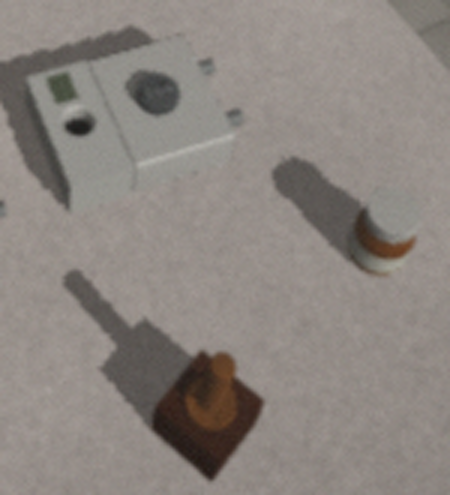

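The crops confirm it: white box, small round cap, well at (337,210). The pin's stand is clear at about (0.50,-0.355). I'm swinging round toward the stand.

Call:
carry_out --series "-5.9 -0.5 0 0.09 1; -5.9 -0.5 0 0.09 1; -5.9 -0.5 0 0.09 1; -5.9 -0.5 0 0.09 1; -5.9 -0.5 0 0.09 1; -5.9 -0.5 0 0.09 1; -5.9 -0.5 0 0.09 1; -5.9 -0.5 0 0.09 1"

```text
clock: 3.35
tcp_pos: [0.579, 0.3035, 0.2394]
orientation: [1.636, 2.682, 0.001]
contact_force: [1.5, -0.7, 0.2]
grip_width: 0.0857
```

Call:
carry_out --series "-5.9 -0.5 0 0.09 1; -5.9 -0.5 0 0.09 1; -5.9 -0.5 0 0.09 1; -5.9 -0.5 0 0.09 1; -5.9 -0.5 0 0.09 1; -5.9 -0.5 0 0.09 1; -5.9 -0.5 0 0.09 1; 0 0 0 0 1"

```text
clock: 4.35
tcp_pos: [0.6266, -0.107, 0.24]
orientation: [2.393, 2.032, -0.003]
contact_force: [-0.5, 0.9, -0.0]
grip_width: 0.0856
```

```bash
python3 - <<'E'
from h import *
o=r.get_obs();p=eyes.grab_frame("wrist");cv2.imwrite("pics/w1.png",p["color"])
print(np.round(p["T_tool_cam"],3), np.round(p["intrinsics"],1))
for q in ["button_small"]:
  for x in spotter.mark_of(p,q): print(x["uv"],x["confidence"],np.round(atz(p,x["uv"],.035,o),4))
print(proj(p,[.529,-.092,.035],o),proj(p,[.499,-.355,.09],o))
E
```

```text
[[ 0.    -0.966 -0.26   0.065]
 [ 1.     0.     0.     0.   ]
 [-0.    -0.26   0.966 -0.135]
 [ 0.     0.     0.     1.   ]] [[357.6   0.  276.2]
 [  0.  357.6 213.1]
 [  0.    0.    1. ]]
[173.9, 183.9] 0.72 [ 0.5303 -0.089   0.035 ]
[173.29127906 187.09722655] [190.72169849 454.4995659 ]
```

View pics/w1.png

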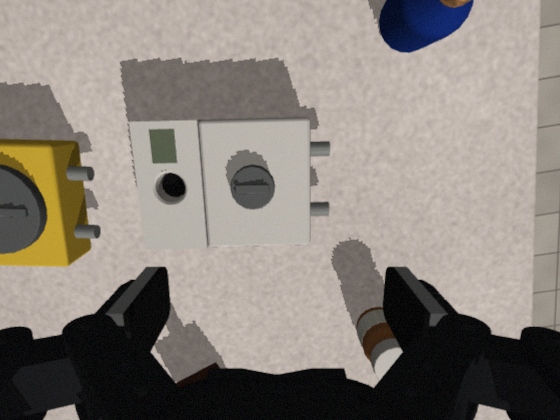

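The wrist view shows the small-cap filter with its well rim at about (171,188) and the cap at (252,187). The jar is at (380,340).

```bash
python3 - <<'E'
from h import *
o=r.get_obs();p=eyes.grab_frame("wrist")
c=cv2.resize(p["color"][150:230,130:290],None,fx=5,fy=5,interpolation=cv2.INTER_CUBIC)
for k in range(0,160,20): cv2.putText(c,str(130+k),(k*5,10),0,.4,(0,0,255),1);cv2.line(c,(k*5,0),(k*5,400),(0,0,255),1)
for k in range(0,80,10): cv2.putText(c,str(150+k),(0,k*5),0,.4,(255,0,0),1);cv2.line(c,(0,k*5),(800,k*5),(255,0,0),1)
cv2.imwrite("pics/c3.png",c)
for u,z in [((171,188),.05),((252,187),.062),((131,122),.05),((309,120),.05),((311,245),.05),((145,249),.05)]: print(u,np.round(atz(p,u,z,o),4))
E
```

```text
(171, 188) [ 0.533  -0.0835  0.05  ]
(252, 187) [ 0.6082 -0.0918  0.062 ]
(131, 122) [ 0.5116 -0.0205  0.05  ]
(309, 120) [ 0.6667 -0.0426  0.05  ]
(311, 245) [ 0.6537 -0.1586  0.05  ]
(145, 249) [ 0.4945 -0.1382  0.05  ]
```

View pics/c3.png

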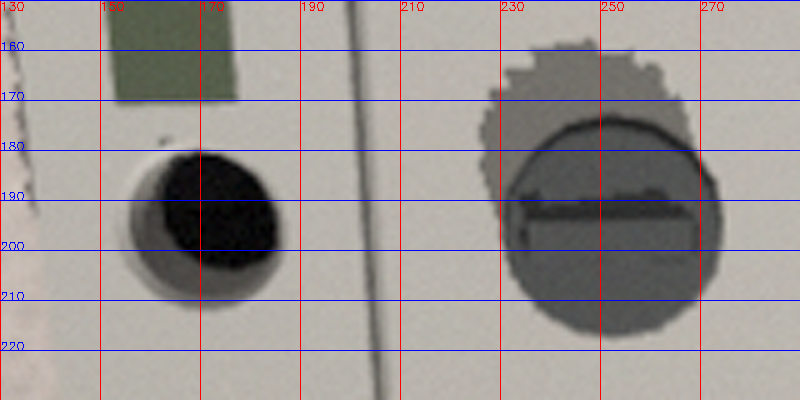

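```bash
python3 - <<'E'
from h import *
o=r.get_obs();p=eyes.grab_frame("wrist");cv2.imwrite("pics/w2.png",p["color"])
print(o["tcp_pos"],np.abs(o["qvel"]).max(),r.get_obs()["tcp_pos"])
for u,z in [((171,196),.05),((252.7,195.4),.062)]: print(u,np.round(atz(p,u,z,o),4))
x=spotter.mark_of(p,"button_small")[0]; print(x["uv"],np.round(atz(p,x["uv"],.035,o),4))
m=cv2.inRange(p["color"],(0,0,0),(30,30,30))[165:225,145:195]; ys,xs=np.nonzero(m);print(xs.min()+145,xs.max()+145,ys.min()+165,ys.max()+165)
E
```

```text
[ 0.62844517 -0.09841339  0.23922056] 0.018221342059692783 [ 0.62858254 -0.09766954  0.23915415]
(171, 196) [ 0.5316 -0.0894  0.05  ]
(252.7, 195.4) [ 0.6078 -0.0977  0.062 ]
[175.1, 191.7] [ 0.5315 -0.0884  0.035 ]
163 184 183 204
```

View pics/w2.png

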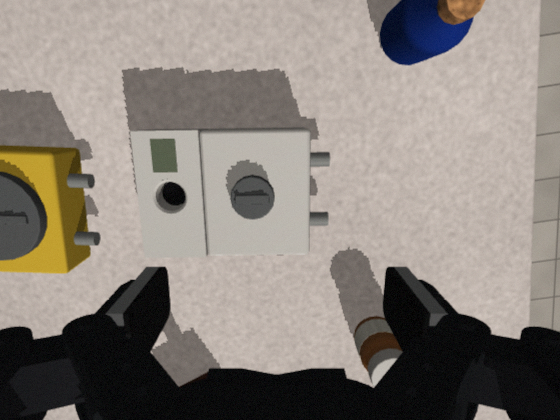

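The arm was still settling, but the well measures (0.5315,-0.0895), and the well-to-cap distance of 76.6 mm matches the 77 mm given. Moving over the stand.

```bash
cat >> h.py <<'E'
def need(target,o=None):
    o=o or r.get_obs();Rw=Rot.from_rotvec(o["orientation"]).as_matrix()
    return np.round(100*Rw.T@(np.array(target)-o["tcp_pos"]),2)
E
python3 - <<'E'
from h import *
o=r.get_obs();print(o["tcp_pos"],o["orientation"],need([.499,-.355,.239]))
E
```

```text
[ 0.62859243 -0.0974367   0.23908977] [-2.37980006e+00 -2.04966065e+00 -7.92428355e-04] [-2.739e+01 -9.000e+00 -1.000e-02]
```

Call:
carry_out --series "-4.6 -1.5 0 0 1; -4.6 -1.5 0 0 1; -4.6 -1.5 0 0 1; -4.6 -1.5 0 0 1; -4.6 -1.5 0 0 1; -4.4 -1.5 0 0 1; 0 0 0 0 1; 0 0 0 0 1"

```text
clock: 5.6
tcp_pos: [0.4989, -0.3552, 0.2391]
orientation: [-2.381, -2.049, -0.001]
contact_force: [-0.9, 0.7, 0.4]
grip_width: 0.0854
```

```bash
python3 - <<'E'
from h import *
for i in range(4):
    o=r.get_obs();p=eyes.grab_frame("wrist");print(o["tcp_pos"],np.abs(o["qvel"]).max())
cv2.imwrite("pics/w3.png",p["color"])
for q,z in [("pin_grip",.093),("stand_top",.05)]:
  for x in spotter.mark_of(p,q): print(q,x["uv"],x["confidence"],np.round(atz(p,x["uv"],z,o),4))
print(proj(p,[.499,-.355,.05],o),proj(p,[.499,-.355,.13],o))
E
```

```text
[ 0.49890378 -0.35523227  0.23907024] 0.017208420908137245
[ 0.49922083 -0.3547065   0.23901306] 0.0068989036201010665
[ 0.49927071 -0.35464327  0.23902294] 0.0032981651183448648
[ 0.49912004 -0.35483292  0.23906   ] 0.007544894533110932
[275.53873208 190.30074827] [275.37887352 212.59671327]
```

View pics/w3.png

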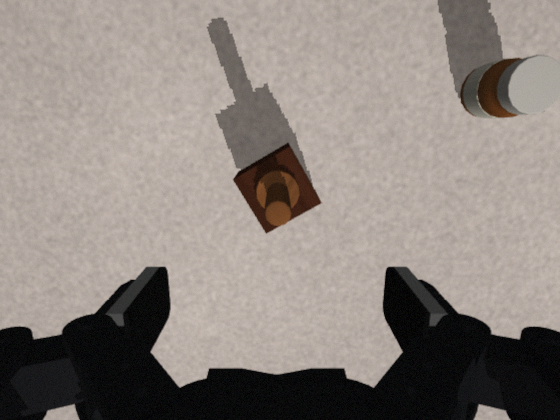

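The wrist view shows the handle top at about (278,213) and the collar at about (277,190). Both are within 2-3 px of the predicted (275,213) and (275.5,190). Descending with +0.15 cm in tool y.

Call:
carry_out --series "0 0.15 3 0 1; 0 0 4 0 1; 0 0 4 0 1; 0 0 3 0 1; 0 0 1.7 0 1; 0 0 0 0 1; 0 0 0 0 1"

```text
clock: 6.78
tcp_pos: [0.5, -0.3576, 0.0835]
orientation: [2.382, 2.045, 0.001]
contact_force: [0.4, 0.4, 0.5]
grip_width: 0.0861
```

```bash
python3 - <<'E'
from h import *
o=r.get_obs();p=eyes.grab_frame("wrist");print(o["tcp_pos"],o["contact_force"])
cv2.imwrite("pics/w4.png",p["color"])
E
```

```text
[ 0.4999856  -0.35762582  0.08350252] [0.40445406 0.43310932 0.47193326]
```

View pics/w4.png

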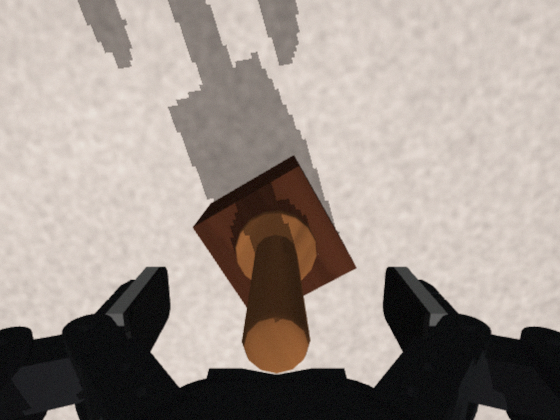

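```bash
python3 - <<'E'
from h import *
o=r.get_obs();p=eyes.grab_frame("wrist");print(o["tcp_pos"])
for u,z in [((276,344.5),.130),((276,248),.056)]:
    X=atz(p,u,z,o);print(np.round(X,4),need([X[0],X[1],.082],o))
c=cv2.resize(p["color"][150:400,180:370],None,fx=3,fy=2.4,interpolation=cv2.INTER_CUBIC);cv2.imwrite("pics/c5.png",c)
E
```

```text
[ 0.50005468 -0.35768383  0.08367785]
[ 0.5007 -0.3556  0.13  ] [0.22 0.03 0.17]
[ 0.501  -0.3541  0.056 ] [0.37 0.04 0.17]
```

View pics/c5.png

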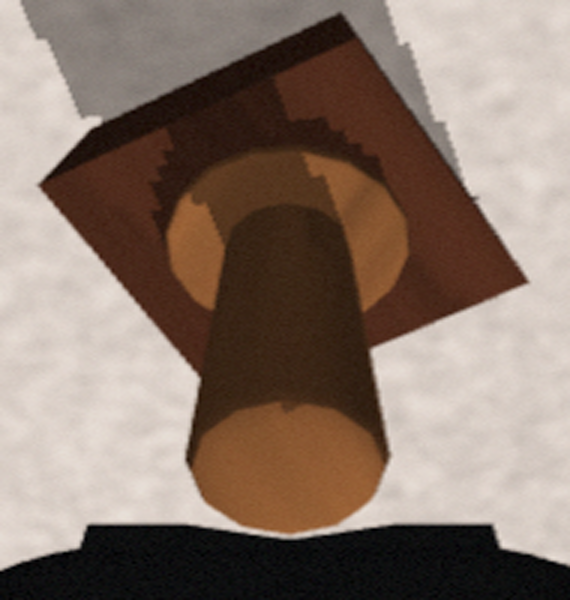

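Call:
carry_out --series "0.25 0 0.15 0 1; 0 0 0 0 0.6; 0 0 0 0 0; 0 0 0 0 0; 0 0 0 0 0; 0 0 0 0 0; 0 0 0 0 0; 0 0 0 0 0" --grip_force 60

```text
clock: 7.88
tcp_pos: [0.4997, -0.3547, 0.0809]
orientation: [2.384, 2.046, 0.0]
contact_force: [0.8, -0.1, 2.2]
grip_width: 0.0187
```

```bash
python3 - <<'E'
from h import *
o=r.get_obs();p=eyes.grab_frame("wrist");print(o["tcp_pos"],o["contact_force"],o["grip_width"])
cv2.imwrite("pics/w6.png",p["color"])
E
```

```text
[ 0.49965268 -0.35468552  0.08090667] [ 0.76787963 -0.12322753  2.1817608 ] 0.018685335182617908
```

View pics/w6.png

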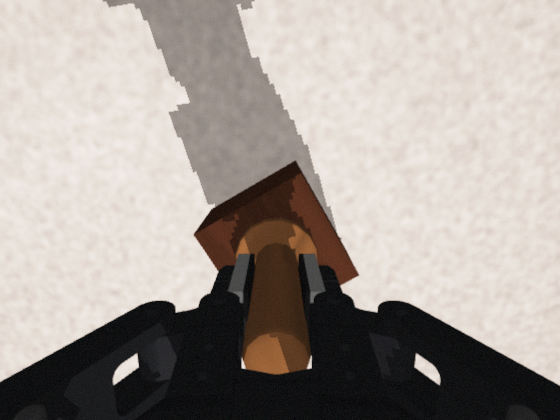

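Gripped (width 18.7 mm). The home TCP is (0.4997,-0.3547,0.081). Lifting.

Call:
carry_out --series "0 0 -1 0 0; 0 0 -2 0 0; 0 0 -3 0 0; 0 0 -3 0 0; 0 0 -2.5 0 0; 0 0 -1.5 0 0; 0 0 0 0 0; 0 0 0 0 0"

```text
clock: 8.93
tcp_pos: [0.4992, -0.3541, 0.21]
orientation: [-2.382, -2.046, 0.001]
contact_force: [-0.6, -0.0, -1.4]
grip_width: 0.0185
```

```bash
python3 - <<'E'
from h import *
o=r.get_obs();p=eyes.grab_frame("wrist");print(o["tcp_pos"],o["contact_force"],o["grip_width"])
cv2.imwrite("pics/w7.png",p["color"])
s=eyes.grab_frame("side");print(proj(s,o["tcp_pos"]-np.array([0,0,.076])), proj(s,o["tcp_pos"]),[x["uv"] for x in spotter.mark_of(s,"pin_tip")])
c=cv2.resize(s["color"][240:420,270:450],None,fx=3.3,fy=3.3,interpolation=cv2.INTER_CUBIC);cv2.imwrite("pics/s7.png",c)
print(proj(p,o["tcp_pos"]-np.array([0,0,.076]),o),need([.5315,-.0895,.2]))
E
```

```text
[ 0.49918147 -0.35407167  0.20998688] [-0.5744822  -0.03860909 -1.3894415 ] 0.018520612515550393
[358.57656299 360.31726172] [363.15773767 346.01535279] [[357.1, 359.8]]
[275.58523267 226.05302854] [26.66 -0.81  0.99]
```

View pics/w7.png

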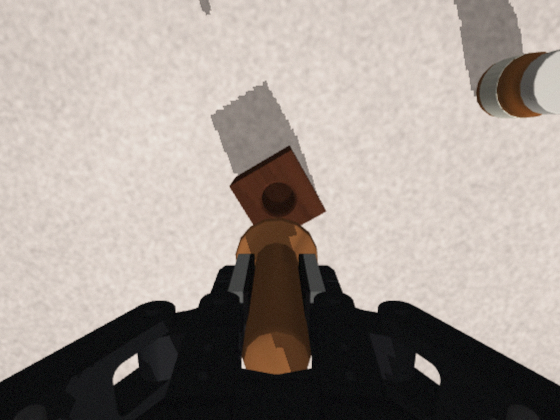

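View pics/s7.png

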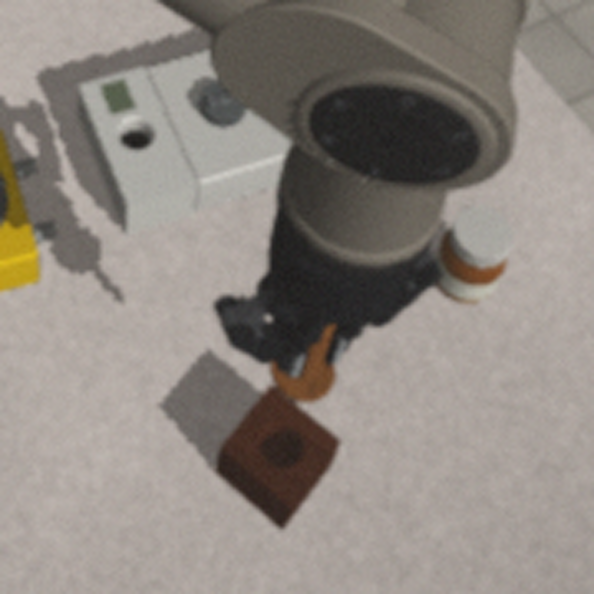

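```bash
python3 - <<'E'
from h import *
o=r.get_obs();p=eyes.grab_frame("wrist");print(o["tcp_pos"])
print(np.round(atz(p,(279,199),.05,o),4),proj(p,o["tcp_pos"]-np.array([0,0,.025]),o),proj(p,o["tcp_pos"]+np.array([0,0,.049]),o))
im=p["color"];c=cv2.resize(im[140:390,200:360],None,fx=4,fy=2.4,interpolation=cv2.INTER_CUBIC);cv2.imwrite("pics/c8.png",c)
E
```

```text
[ 0.49909593 -0.35421231  0.20974519]
[ 0.5014 -0.3564  0.05  ] [275.34496653 257.24732643] [274.36037643 356.95355302]
```

View pics/c8.png

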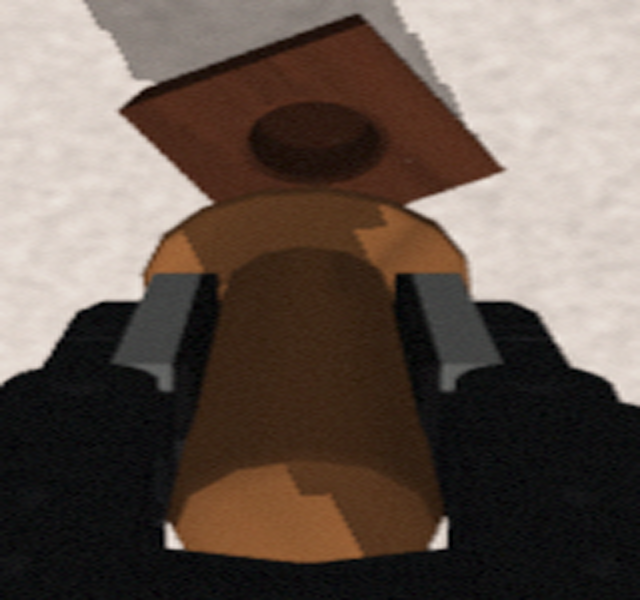

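The hole measures (0.501,-0.356) and the pin sits upright in the grip, about 2 mm ahead of the TCP in tool x. Moving over the small-cap filter's well.

Call:
carry_out --series "3 -0.1 0 0 0; 4.5 -0.15 0 0 0; 5 -0.15 0 0 0; 5 -0.15 0 0 0; 4.5 -0.15 0 0 0; 3 -0.1 0 0 0; 1.45 0 0 0 0; 0 0 0 0 0"

```text
clock: 10.12
tcp_pos: [0.5318, -0.0916, 0.2106]
orientation: [-2.382, -2.048, 0.001]
contact_force: [0.1, -0.5, -1.6]
grip_width: 0.0188
```

Call:
carry_out --series "0 0 2 0 0; 0 0 2 0 0; 0 0 1.5 0 0; 0 0 0 0 0; 0 0 0 0 0"

```text
clock: 10.75
tcp_pos: [0.5321, -0.0926, 0.1563]
orientation: [2.384, 2.045, 0.001]
contact_force: [-0.2, 0.6, 0.0]
grip_width: 0.0186
```

```bash
python3 - <<'E'
from h import *
s=eyes.grab_frame("side")
o=r.get_obs();p=eyes.grab_frame("wrist");print(o["tcp_pos"],o["contact_force"],need([.531,-.0915,.155]))
cv2.imwrite("pics/w9.png",p["color"])
Rw=Rot.from_rotvec(o["orientation"]).as_matrix()
tip=o["tcp_pos"]+Rw@np.array([.002,0,.076]);print(tip,proj(s,tip),proj(s,[.5315,-.0895,.05]))
print([(x["uv"],x["confidence"]) for x in spotter.mark_of(s,"pin_tip")],[(x["uv"],x["confidence"]) for x in spotter.mark_of(s,"button_small")])
c=cv2.resize(s["color"][215:335,250:410],None,fx=5,fy=5,interpolation=cv2.INTER_CUBIC);cv2.imwrite("pics/s9.png",c)
print(proj(p,[.5315,-.0895,.05],o))
E
```

```text
[ 0.53225037 -0.09240496  0.15649491] [-0.29829218  0.49555659 -1.05173011] [ 0.05 -0.14  0.15]
[ 0.53264781 -0.09043914  0.08049505] [312.52805388 274.09187462] [311.61494298 280.03870713]
[] [([312.7, 284.7], 0.48)]
[273.61306735 209.36277581]
```

View pics/w9.png

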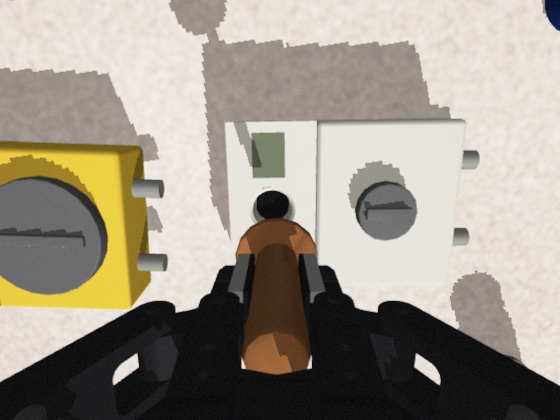

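View pics/s9.png

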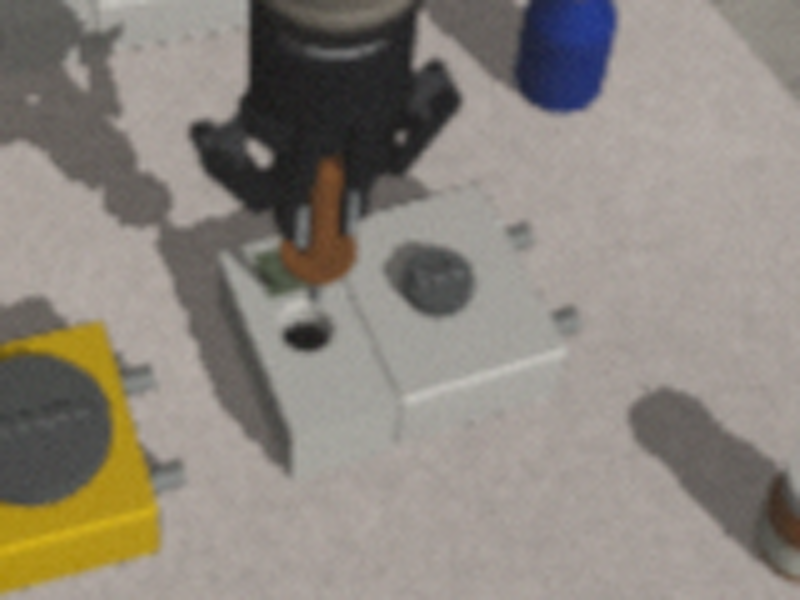

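The side view shows the tip at about (313,274.6), as predicted, just above the well rim at (311.6,280.6). It's aligned within 2-3 mm against 10 mm of margin, so I'm descending with a small correction.

Call:
carry_out --series "0.15 -0.1 1 0 0; 0 0 1.5 0 0; 0 0 1.2 0 0; 0 0 0.5 0 0; 0 0 0 0 0"

```text
clock: 11.58
tcp_pos: [0.5307, -0.0904, 0.1132]
orientation: [-2.383, -2.046, 0.001]
contact_force: [-1.0, 0.5, -0.0]
grip_width: 0.0185
```

Call:
carry_out --series "0 0 0.3 0 0; 0 0 0.3 0 0; 0 0 0.3 0 0; 0 0 0 0 0"

```text
clock: 12.08
tcp_pos: [0.5314, -0.0903, 0.105]
orientation: [2.383, 2.046, 0.001]
contact_force: [-0.1, 0.6, 3.3]
grip_width: 0.0186
```

Call:
carry_out --series "0 0 0.2 0 0; 0 0 0.2 0 0; 0 0 0 0 0; 0 0 0 0 0"

```text
clock: 12.58
tcp_pos: [0.532, -0.0906, 0.1032]
orientation: [2.384, 2.045, 0.004]
contact_force: [-5.3, 0.6, 25.8]
grip_width: 0.0184
```

```bash
python3 - <<'E'
from h import *
p=eyes.grab_frame("side");o=r.get_obs();print(o["tcp_pos"],o["contact_force"])
c=cv2.resize(p["color"][215:335,250:410],None,fx=5,fy=5,interpolation=cv2.INTER_CUBIC);cv2.imwrite("pics/s10.png",c)
E
```

```text
[ 0.53198383 -0.09061433  0.10319386] [-6.96030299  0.96274124 25.76496324]
```

View pics/s10.png

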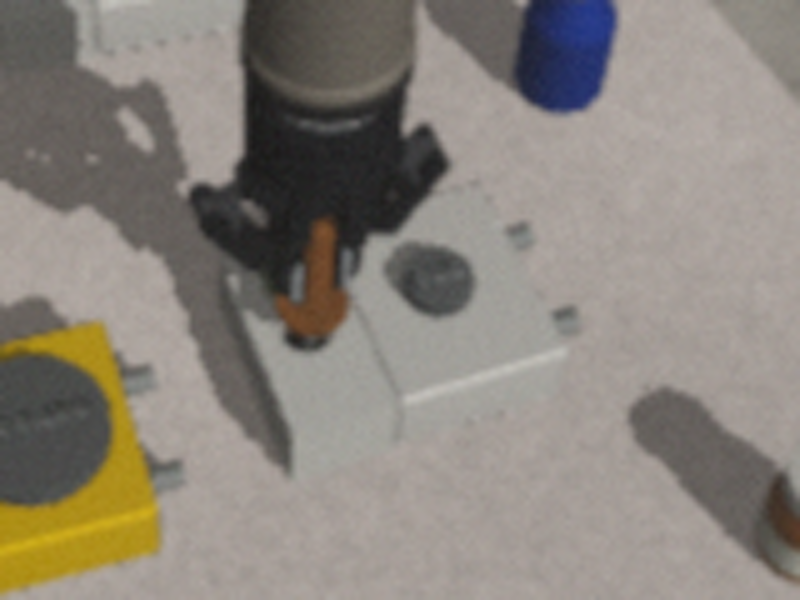

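26 N against the hard stop, with TCP z at 0.103, so the tip is at about 0.028. That means the button is fully down and the tip is in the well. Lifting and returning.

Call:
carry_out --series "0 0 -0.5 0 0; 0 0 -1 0 0; 0 0 -2 0 0; 0 0 -3 0 0; 0 0 -3 0 0; 0 0 -1.5 0 0; 0 0 0 0 0; 0 0 0 0 0"

```text
clock: 13.62
tcp_pos: [0.5302, -0.09, 0.2096]
orientation: [-2.382, -2.046, 0.002]
contact_force: [0.2, 1.0, 0.6]
grip_width: 0.0186
```

```bash
python3 - <<'E'
from h import *
o=r.get_obs();p=eyes.grab_frame("wrist");print(o["tcp_pos"],o["contact_force"],need([.4998,-.3553,.21]))
cv2.imwrite("pics/w11.png",p["color"])
E
```

```text
[ 0.53017507 -0.09003338  0.20963313] [0.15659131 0.98874959 0.56162001] [-26.68   1.01  -0.04]
```

View pics/w11.png

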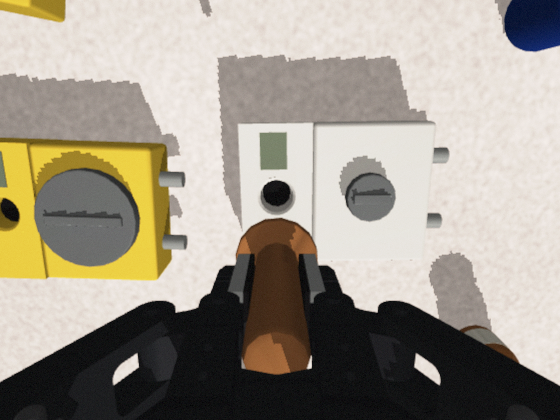

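The pin hasn't shifted in the grip: collar and handle sit at the same pixels as before. Going back over the stand.

Call:
carry_out --series "-3 0.1 0 0 0; -4.5 0.2 0 0 0; -5 0.2 0 0 0; -5 0.2 0 0 0; -4.5 0.2 0 0 0; -3 0.1 0 0 0; -1.7 0 0 0 0; 0 0 0 0 0"

```text
clock: 14.68
tcp_pos: [0.4997, -0.3563, 0.21]
orientation: [-2.385, -2.044, 0.001]
contact_force: [-0.7, 0.3, 0.3]
grip_width: 0.0187
```

Call:
carry_out --series "0 0 2 0 0; 0 0 2 0 0; 0 0 1.5 0 0; 0 0 0 0 0; 0 0 0 0 0"

```text
clock: 15.3
tcp_pos: [0.5007, -0.3559, 0.1562]
orientation: [2.383, 2.046, 0.0]
contact_force: [-0.1, 0.3, -0.1]
grip_width: 0.0183
```

```bash
python3 - <<'E'
from h import *
s=eyes.grab_frame("side")
o=r.get_obs();p=eyes.grab_frame("wrist");print(o["tcp_pos"],o["contact_force"],need([.4998,-.3553,.081]))
cv2.imwrite("pics/w12.png",p["color"])
c=cv2.resize(s["color"][315:420,300:440],None,fx=5.7,fy=5.7,interpolation=cv2.INTER_CUBIC);cv2.imwrite("pics/s12.png",c)
Rw=Rot.from_rotvec(o["orientation"]).as_matrix()
f=lambda u:(u-[300,315])*5.7
print(f(proj(s,o["tcp_pos"]+Rw@np.array([.002,0,.076]))),f(proj(s,[.5014,-.3564,.05])),f(proj(s,[.4999,-.3545,.05])))
E
```

```text
[ 0.50080949 -0.35604027  0.15644082] [-0.37664285  0.15052599  0.39327815] [ 0.06 -0.12  7.55]
[321.84873847 307.28469054] [316.59607022 339.3403369 ] [310.89665733 336.73842508]
```

View pics/w12.png

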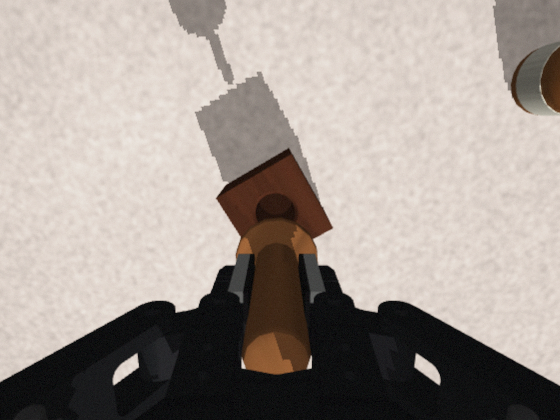

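View pics/s12.png

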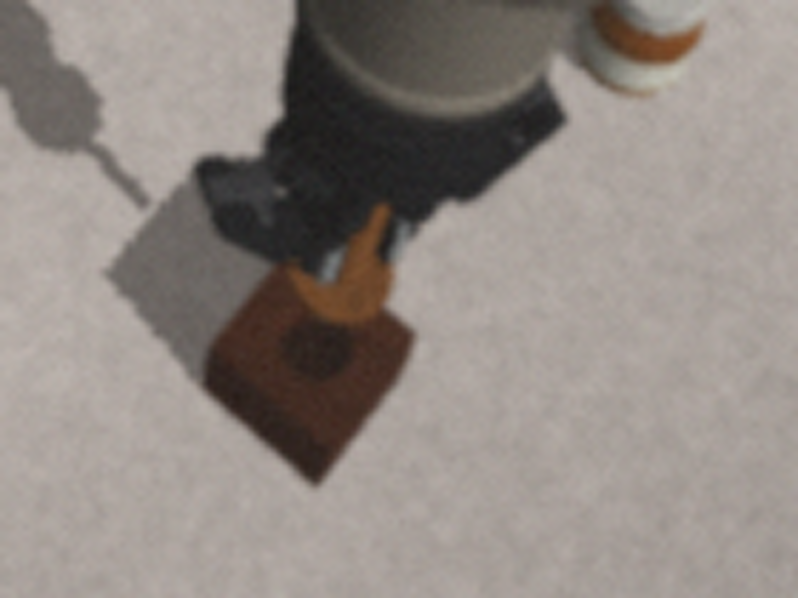

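The tip is aligned over the hole (side crop: hole about (320,349), axis prediction within about 2-3 mm). I'm lowering with a -0.2 cm tool-x correction.

Call:
carry_out --series "-0.2 0 1 0 0; 0 0 2 0 0; 0 0 2 0 0; 0 0 1.4 0 0; 0 0 0.5 0 0; 0 0 0 0 0"

```text
clock: 16.15
tcp_pos: [0.5, -0.3578, 0.0865]
orientation: [-2.384, -2.046, 0.0]
contact_force: [0.3, -0.2, -0.1]
grip_width: 0.0186
```

Call:
carry_out --series "0 0 0.3 0 0; 0 0 0.2 0 0; 0 0 0.1 0 0; 0 0 0 0 0"

```text
clock: 16.65
tcp_pos: [0.5002, -0.3577, 0.0809]
orientation: [2.384, 2.046, 0.0]
contact_force: [-0.3, 0.0, -0.2]
grip_width: 0.0183
```

```bash
python3 - <<'E'
from h import *
o=r.get_obs();p=eyes.grab_frame("wrist");print(o["tcp_pos"],o["contact_force"])
c=cv2.resize(p["color"][150:400,180:370],None,fx=3,fy=2.4,interpolation=cv2.INTER_CUBIC);cv2.imwrite("pics/w13.png",c)
E
```

```text
[ 0.5002037  -0.35770994  0.08093027] [-0.34712558  0.02527687 -0.22038277]
```

View pics/w13.png

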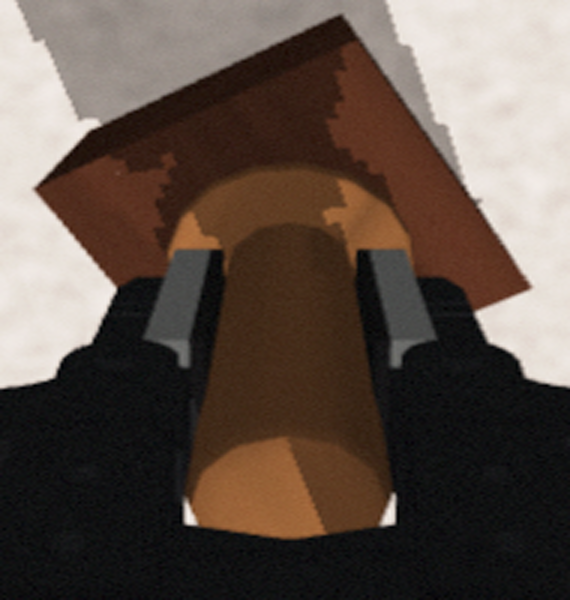

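Call:
carry_out --series "0 0 0.1 0 0; 0 0 0.1 0 0; 0 0 0 0 0"

```text
clock: 17.08
tcp_pos: [0.5003, -0.3578, 0.0808]
orientation: [2.384, 2.046, 0.002]
contact_force: [-4.4, 4.5, 16.5]
grip_width: 0.0185
```

Seated: collar contact at the original home height. Easing off and opening.

Call:
carry_out --series "0 0 -0.15 0 0; 0 0 0 0 0.3; 0 0 0 0 0.5; 0 0 0 0 1; 0 0 0 0 1; 0 0 0 0 1; 0 0 0 0 1"

```text
clock: 17.95
tcp_pos: [0.5001, -0.3577, 0.0802]
orientation: [-2.384, -2.046, 0.0]
contact_force: [-0.9, 0.0, 0.5]
grip_width: 0.0853
```

```bash
python3 - <<'E'
from h import *
o=r.get_obs();p=eyes.grab_frame("wrist");print(o["tcp_pos"],o["contact_force"],o["grip_width"])
cv2.imwrite("pics/w14.png",p["color"])
E
```

```text
[ 0.50008883 -0.35767424  0.08023809] [-0.86750722  0.01147646  0.45326027] 0.08530230508445398
```

View pics/w14.png

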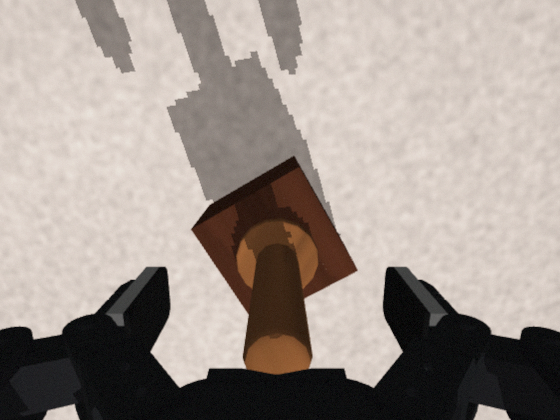

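The pin stands upright and free, with its collar flat on the block at (277,255). Retreating straight up.

Call:
carry_out --series "0 0 -1.5 0 1; 0 0 -3 0 1; 0 0 -4 0 1; 0 0 -4 0 1; 0 0 -3 0 1; 0 0 -1 0 1; 0 0 0 0 1; 0 0 0 0 1"

```text
clock: 19.0
tcp_pos: [0.4995, -0.3571, 0.244]
orientation: [-2.382, -2.045, 0.001]
contact_force: [-0.8, -0.3, -0.9]
grip_width: 0.0852
```

```bash
python3 - <<'E'
from h import *
o=r.get_obs();p=eyes.grab_frame("wrist");s=eyes.grab_frame("side");t=eyes.grab_frame("top");print(o["tcp_pos"],o["contact_force"],o["clock"])
b=cv2.resize(p["color"][120:260,200:360],None,fx=3.5,fy=3.5,interpolation=cv2.INTER_CUBIC)
cv2.imwrite("pics/w15.png",b);cv2.imwrite("pics/s15.png",s["color"])
print(proj(p,[.5,-.356,.05],o),proj(p,[.5,-.356,.13],o),proj(p,[.5,-.356,.056],o))
E
```

```text
[ 0.49953947 -0.35709761  0.24395075] [-0.75993066 -0.33841755 -0.851058  ] 19.0
[276.38411055 187.86544027] [276.25084181 209.052909  ] [276.37628692 189.10926372]
```

View pics/w15.png

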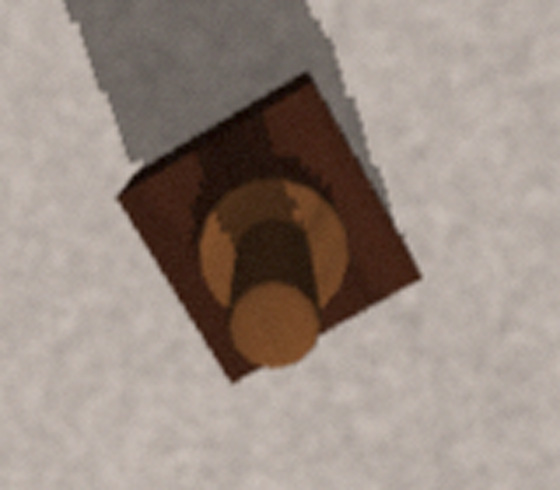

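View pics/s15.png

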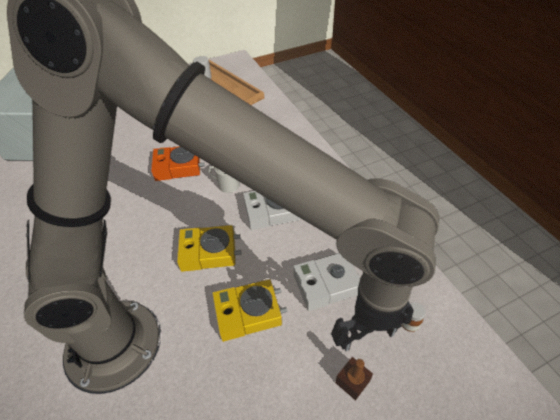

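The pin is home and upright: collar about (278,191) and handle top about (278,212.5), within 3-4 px of the predicted vertical axis. The collar lies flat on the block and the gripper is 10 cm clear. Handing in.

```bash
python3 -c "
from bench import r
print(r.hand_in(), r.get_obs()['clock'])"
```

```text
the job is handed in; nothing more can be done
the job is handed in; nothing more can be done
```

I pressed the reset button of the small-cap white filter with the pin's tip, put the pin back in its stand and handed the job in at about 19 s. The hand-in gives no verdict, and the button travel could not be read directly.

- **Press:** about 4 N through the spring, then 26 N at the hard stop. The tip was then about 22 mm below the box top, which is fully down to within the 2 mm calibration. The pin did not slip in the grip.
- **Pin home:** the collar met the block at the same height as at the start. The last wrist picture shows the pin upright with the collar flat, 3–4 px (2–3 mm) from the expected axis, and the gripper open well above it.
- **Other objects:** I did not go near the wide-cap filter, the mug or the bottle. The tool stayed well above everything except at the stand and the small-cap filter. I did not check the jar, bottle and mug separately at the end; the mug and jar were partly hidden by the arm in the last side picture, and the bottle did not show.
- **Disagreement:** cameras put the hole and well centres 2–3 mm apart, inside the 10 mm clearance. The pin-tip network found nothing in the side view just before the press, so I located the tip in the picture by eye.

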